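# Change the tube block in a block mixer and clamp it with the cam lever

### The arm

A 6-joint arm with a two-finger parallel gripper is mounted at the origin on the work surface. World frame = base frame: x ahead of the robot, y to its left, z up, the work surface at z = 0. Lengths are in mm, angles in rad, forces in N, time in s.
With the tool pointing down it reaches from about 400 to 925 mm from the base axis. Payload 12.5 kg.
Tool frame: the origin (TCP) lies on the mounting face of the last link; the fingertips stand 190 mm ahead of it and the grasp point (between the pads) lies 171 mm ahead of it (env.tcp_to_tips is the distance from the TCP to the fingertips, in mm); x points along the fingers, y is the direction in which the jaws open and shut, and the axes are right-handed (so a half turn about x gives the same grasp; the last joint's range is limited). The gripper opens to 95 mm and grips with 3 to 60 N. Pads are 20 mm wide; open, the fingers measure 119 mm over their backs; the gripper's body (75 mm by 180 mm) begins 59 mm behind the grasp point.
Start: joints at [-1.42, 0.491, 1.559, -0, 1.092, -0.106], TCP at [158.761, -604.5, 404.761] pointing down, gripper open.
Joint ranges: [-3.1, 3.1], [-0.84, 2.19], [0.05, 2.79], [-1.13, 4.28], [0.06, 2.93], [-2.69, 2.69]. Speed limits (rad/s): [2.22, 2.22, 2.79, 3.14, 3.14, 3.14].

### API

Orientations are given as [roll, pitch, yaw] about the fixed x, y, z axes, in that order (R = Rz(yaw) Ry(pitch) Rx(roll)).
In Python, from cell import monitor, cams, job, env gives the robot as it stands. The module is installed in compiled form; this text tells all that it offers.
- The arm moves only by the tool apply_moves, never from a script. Its argument "series" is a list of rows, each a list of 3 entries, a list of its own where there are three numbers: the closure, from -1 (fully open) to 1 (shut), so that 0 is half open, then the shift along the tool's x, y, z in cm, then the turn about the tool's x in rad. A call has 1 to 20 rows; each row is the pose to reach, as a shift and turn from the pose commanded when the call began, along the tool's axes at that moment; what a row does not reach only later rows make up. A row lasts 1/8 s, in which the tool goes at most 62.5 mm and 10.7 degrees, less where a joint would pass 70% of its speed; a pose out of reach is approached as far as the arm can. A call with a gripper value outside its range is refused whole. The fingers move at their own pace and stop on an object; the grip force is fixed at half the most. Time passes only in rows, so rows that repeat a pose let the fingers close. It gives the time, the measured TCP pose, the force and the opening at its end, in the units of the state.
- monitor.state(): the state, without advancing time (a new reading comes with each control period).
- cams.read_camera(name): name is "side" or "top"; returns a dict with "image" (400x640x3 uint8, red, green, blue), "fx", "fy", "cx", "cy" (pixels), "k1" (the pictures are not rectified: a ray, as slopes to the right and down, at radius r is drawn at 1 + k1 r^2 times it, then the intrinsics apply), "position" and "orientation" of the camera in the world. Camera axes: x right, y down, z forward; pixel columns grow to the right and rows downward; lengths in mm; the calibration is good to about 2 mm. A picture is of the moment at which its call begins. There is no depth.
- job.job_done(): hands the job in, once; it reports no verdict.
The state is a dict: "t": time; "joints": joint angles; "qvel": joint speeds; "tau": joint torques, N m; "eef_pos": TCP position; "tcp_rot": TCP orientation; "ft_force": force on the tool from outside, world axes, zero at the start; "moment": the same for the moment, N m; "opening": opening from 0.0 (shut) to 1.0 (fully open).
Only numpy, scipy, OpenCV 4.12 (cv2) and the standard library are available. Lean on these libraries where they do the work, as an engineer would, in place of code of your own. Each camera call takes 0.05 s, during which the arm holds its last target. There are 200 camera calls.

### The job

Change the block in the mixer: swing the cam lever fully out to free the clamp jaw, lift out the fitted block and set it down upright in the middle of the dark rubber mat. Then seat the block with the six large bores flat in the nest, its bevelled corner in the nest's bevelled corner, let go of it, and swing the lever fully back in so that the jaw clamps it against the fence. Lower the blocks rather than dropping them, and leave everything else on the bench where it stands.

Things in the scene. Friction and masses are not known exactly. Their poses are not given: they have to be found in the camera images.
- mixer: White box 230 (x) x 200 (y) x 80 mm with an aluminium platform on top, its upper face 100 mm above the bench; fixed; origin under its centre on the bench. Its panel is at its -x. On the platform are the nest and, to the nest's -y, jaw and cam lever. Nest rails and jaw are 15 mm high and 10 mm thick, the top 5 mm of their inner faces sloped back 4 mm as a lead-in.
- nest_seat (a point): Point on the nest's floor (the platform) under the centre of a clamped block; axes as the mixer's. From it: fence 30 mm to +y, end stops 47 mm to +x and -x (2 mm clear of a block), jaw to -y. The nest's corner at +x +y is bevelled, 2.5 mm clear of a clamped block's bevel, so a block goes in only with its axes along the mixer's.
- clamp_jaw (a joint): Sliding steel jaw, 76 mm long, driven only by the cam lever: 0 = clamped, 0.006 m = fully withdrawn (to the mixer's -y). Withdrawn, its face is 35.9 mm to -y of nest_seat, so a block lowered 2.9 mm to -y of nest_seat clears jaw and fence alike; clamping slides the block to the fence.
- cam_lever (a joint): 0 = fully in (locked; the lever lies along the jaw, pointing to the mixer's -x), 1.57 = fully out (points to its -y); end stops at both. It turns about a vertical axis, counter-clockwise from above as it opens, stays where it is left and needs 2 to 4 N at the knob.
- cam_pivot (a point): On the lever's vertical pivot axis, at the height of lever_knob.
- lever_knob (a point): Middle of the upright round black knob at the lever's end, 65 mm from the pivot axis, 42 mm above the platform. The knob is 16 mm in diameter and reaches from 22 mm below this point (the top of the flat lever bar, 8 mm thick, 12 mm wide) to 10 mm above it.
- fitted_block: Aluminium tube block, 90 x 60 x 50 mm (x, y, z), about 0.4 to 0.75 kg; origin at the centre of its underside, z up. The vertical corner at its +x +y is bevelled off (14 mm along each side). Fifteen 12 mm bores (5 x 3). It starts clamped in the mixer's nest.
- six_bore_block: Aluminium tube block, 90 x 60 x 50 mm (x, y, z), about 0.4 to 0.75 kg; origin at the centre of its underside, z up. The vertical corner at its +x +y is bevelled off (14 mm along each side). Six large 18 mm bores (3 x 2). This is the block to fit. It stands upright on the bench, to either side.
- six_bore_block_bevel (a point): Middle of the bevelled corner of the six-bore block, at its top face.
- mat: Dark rubber mat, 160 x 140 x 3 mm, lying fixed on the bench; origin at the centre of its underside.
- pcr_block: Aluminium tube block, 90 x 60 x 50 mm (x, y, z), about 0.4 to 0.75 kg; origin at the centre of its underside, z up. The vertical corner at its +x +y is bevelled off (14 mm along each side). 28 small 7 mm bores (7 x 4). A bystander.
- tube_rack: Blue rack of microtubes, 94 x 58 mm, 51 mm high over the caps; origin at the centre of its underside. A bystander.
- media_bottle: Glass bottle with a blue cap, 66 mm in diameter, 165 mm high; origin at the centre of its underside. A bystander.
- buffer_bottle: White bottle, 60 mm in diameter, 150 mm high; origin at the centre of its underside. A bystander.
- wash_bottle: White wash bottle with a red cap, 62 mm in diameter, 175 mm high with its bent spout; origin at the centre of its underside. A bystander.
- pipette: Micropipette lying on the bench along its own y, 250 mm long, 30 mm high; origin on the bench under its middle. A bystander.
- timer: Flat white timer, 60 x 70 x 22 mm; origin at the centre of its underside. A bystander.
There are look-alikes about, which are no part of the job. What is shaped like the fitted_block but purple or red is not meant.

How it is judged (in metres and radians):
On the way, in this order (a step that is already met when the one before it is completed fails the run):
1. the cam lever is swung out, so the jaw is withdrawn (value of joint cam_lever above 1.3 rad), for 0.1 s.
2. the fitted block stands released in the middle of the mat (horizontal distance between fitted_block and mat below 0.05 m and z of fitted_block in the frame of mat between 0 and 0.006 m and angle between fitted_block's own z axis and vertical below 0.05 rad and linear speed of fitted_block below 0.02 m/s and contact force between the fingers and fitted_block below 0.2 N), for 0.2 s.
3. the six-bore block lies flat on the nest's floor, the right way round, and is let go (z of six_bore_block in the frame of nest_seat between -0.002 and 0.002 m and x of six_bore_block in the frame of nest_seat between -0.004 and 0.004 m and angle between six_bore_block's own z axis and vertical below 0.03 rad and x of six_bore_block_bevel in the frame of nest_seat above 0.02 m and linear speed of six_bore_block below 0.02 m/s and contact force between the fingers and six_bore_block below 0.2 N and y of six_bore_block in the frame of nest_seat between -0.008 and 0.002 m), for 0.2 s.
At the end, for the whole second after the job is handed in: Six-bore block released, flat in the nest (2 mm, 0.03 rad), bevel to bevel, square (0.03 rad), within 2 mm of the fence; cam lever in (under 0.12 rad); fitted block released, upright (0.05 rad) and at rest on the mat, within 50 mm of its centre (all of step 2 and z of six_bore_block in the frame of nest_seat between -0.002 and 0.002 m and x of six_bore_block in the frame of nest_seat between -0.004 and 0.004 m and angle between six_bore_block's own z axis and vertical below 0.03 rad and x of six_bore_block_bevel in the frame of nest_seat above 0.02 m and linear speed of six_bore_block below 0.02 m/s and contact force between the fingers and six_bore_block below 0.2 N and y of six_bore_block in the frame of nest_seat between -0.002 and 0.002 m and angle between the x axis of six_bore_block and the x axis of mixer, either way round below 0.03 rad and value of joint cam_lever below 0.12 rad); the robot touches nothing.
It fails at once if a bystander (spare block, tube rack, bottles, pipette, timer) is pushed more than 30 mm from its place (distance of any of pcr_block, tube_rack, media_bottle, buffer_bottle, wash_bottle, pipette, timer from where it was at the start of the episode above 0.03 m).
It fails at once if a bystander is tipped over (angle between any of pcr_block, tube_rack, media_bottle, buffer_bottle, wash_bottle, pipette, timer's own z axis and vertical above 0.4 rad).
It fails at once if a block is dropped: it moves faster than 0.35 m/s while the fingers do not hold it ((linear speed of six_bore_block above 0.35 m/s and contact force between the fingers and six_bore_block below 0.1 N) or (linear speed of fitted_block above 0.35 m/s and contact force between the fingers and fitted_block below 0.1 N)).
It also fails if it takes over 72 s, if anything falls off the work surface, if the arm or the gripper's body presses on something with over 40 N, if the wrist force passes 120 N, or if a joint passes its speed limit or range.

## Working session

There is one attempt and no reset: what is moved stays moved. The work goes in short steps, Python scripts to look and compute and a tool call to move; the robot and the scene stay as the last step left them, time stands still between calls to the robot, and variables do not carry over. Pictures are saved under pics/ and viewed, about 8 in all and at most 12, crops included, and the job is handed in when it is done.

Besides the shell and the picture viewer there is one more tool, called after ">>>" as name([rows], argument=value, ...), one row to a line, values as JSON. apply_moves: Moves the arm, as the interface text tells. Its arguments: {"type":"object","properties":{"series":{"type":"array"}},"required":["series"]}

```bash
mkdir -p pics; cat > h.py <<'E'
import numpy as np, cv2
from cell import monitor, cams, job, env
from scipy.spatial.transform import Rotation as R
def snap(n,fn=None):
    c=cams.read_camera(n)
    if fn: cv2.imwrite('pics/'+fn,c['image'][:,:,::-1]); np.save('pics/'+fn+'.npy',c,allow_pickle=True)
    return c
def load(fn): return np.load('pics/'+fn+'.npy',allow_pickle=True).item()
def rot(c):
    o=np.array(c['orientation'],float)
    return o if o.shape==(3,3) else R.from_euler('xyz',o).as_matrix()
def ray(c,u,v):
    a=(u-c['cx'])/c['fx'];b=(v-c['cy'])/c['fy'];rd=np.hypot(a,b);r=rd
    for _ in range(30): r=rd/(1+c['k1']*r*r)
    s=r/rd if rd>0 else 1
    return rot(c)@np.array([a*s,b*s,1.])
def onz(c,u,v,z):
    d=ray(c,u,v);p=np.array(c['position'],float)
    return p+d*(z-p[2])/d[2]
def proj(c,P):
    q=rot(c).T@(np.array(P,float)-np.array(c['position'],float));a,b=q[0]/q[2],q[1]/q[2];k=1+c['k1']*(a*a+b*b)
    return np.array([c['cx']+c['fx']*a*k,c['cy']+c['fy']*b*k])
E
python3 - <<'E'
from h import *
for n in('side','top'):
    c=snap(n,n+'0.png'); print(n,{k:v for k,v in c.items() if k!='image'})
print(monitor.state())
E
```

```text
side {'fx': 475.0445472523092, 'fy': 475.0445472523092, 'cx': 319.7154032991362, 'cy': 205.87387046795746, 'k1': -0.026118987096875598, 'position': array([ 183.51489824, 1125.43037239, 1058.2775256 ]), 'orientation': array([-2.26509931, -0.00730213, -2.89190472])}
top {'fx': 428.4610994874083, 'fy': 428.4610994874083, 'cx': 319.2476545056401, 'cy': 200.85033485170106, 'k1': -0.07580958450832716, 'position': array([ 199.51455534,    2.38902798, 1459.982535  ]), 'orientation': array([-2.93135140e+00, -1.97937154e-03, -1.64644125e+00])}
{'t': 0.1, 'joints': array([-1.41956479e+00,  4.91506184e-01,  1.55936014e+00, -6.49207859e-06,
        1.09168195e+00, -1.05600209e-01]), 'qvel': array([ 0.00153956, -0.00133918, -0.00063403,  0.00030479, -0.00029939,
        0.00058983]), 'tau': array([ 4.12113688e-03, -6.13621974e+01, -2.58606756e+01,  6.94515556e-02,
        4.70056501e-02, -3.79892845e-05]), 'eef_pos': array([ 158.78004103, -604.47914787,  404.22557153]), 'tcp_rot': array([-1.67037095,  1.56984069,  1.72805644]), 'ft_force': array([ 0.74421741, -0.46591273, -0.16604532]), 'moment': array([ 0.02086835, -0.01929523,  0.04810996]), 'opening': 1.0023673730340774}
```

View pics/top0.png

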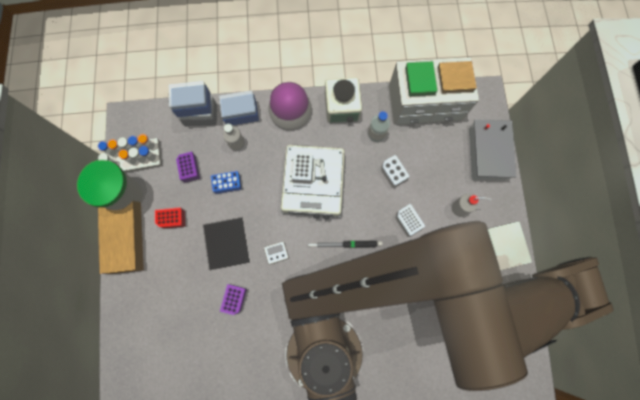

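View pics/side0.png

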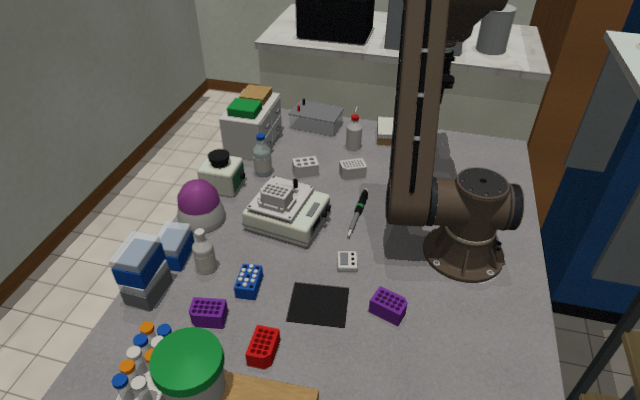

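The top view shows the mixer at about (313,180), the six-large-bore silver block at (396,170), the 28-bore block at (410,220), the mat at (226,243), the pipette at (345,244) and the timer at (276,253). Purple look-alikes are at (187,166) and (233,299), and a red one is at (169,217). Next is one enlarged composite crop to confirm which block is which.

```bash
python3 - <<'E'
from h import *
a=load('top0.png')['image'][135:250,270:435]; b=load('side0.png')['image'][140:250,235:375]
f=lambda i,s:cv2.resize(i,None,fx=s,fy=s,interpolation=cv2.INTER_CUBIC)
a=f(a,4.0)[:, :]; 
cv2.imwrite('pics/cropT.png',a[:,:,::-1]); cv2.imwrite('pics/cropS.png',f(b,5)[:,:,::-1])
c=load('top0.png')
print(onz(c,396,170,50),onz(c,313,180,100),onz(c,226,243,3))
E
```

```text
[ 587.39509648 -293.71334144   50.        ] [559.96786189  -7.07688836 100.        ] [386.3572473  305.03778312   3.        ]
```

View pics/cropT.png

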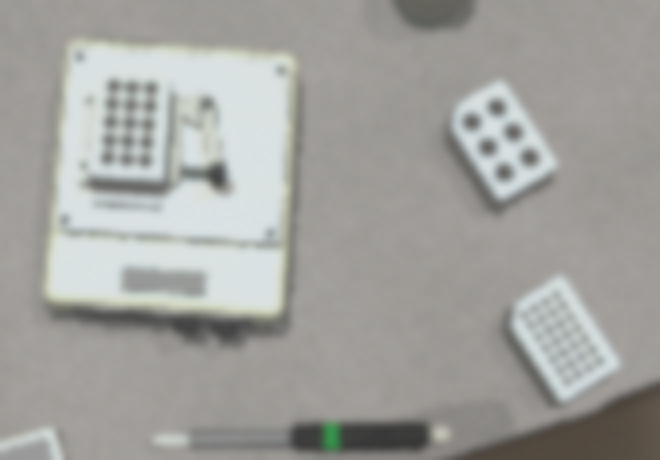

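View pics/cropS.png

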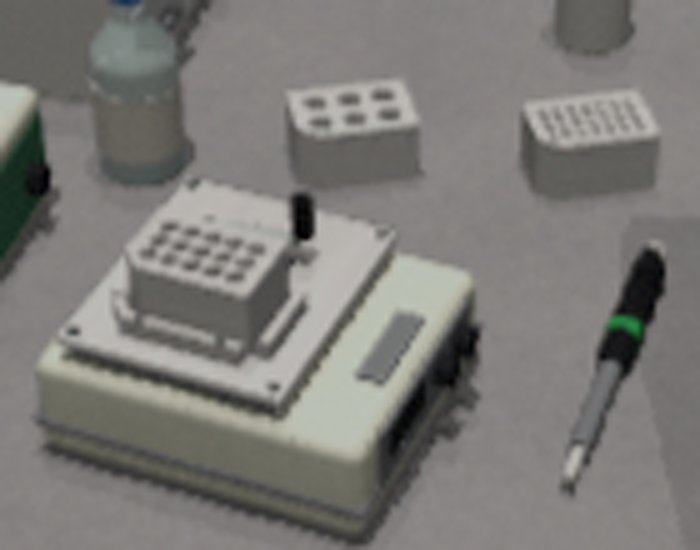

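The six-bore block at top (396,170) has six large bores and is silver, so it is the one meant. Its bevel is at its leftmost corner, about (383,163). The silver block at (410,220) has 28 small bores and is the bystander. The fitted 5x3 block is at (302,166). The knob is at side (296,183) and top (~324,179). Now I'll measure poses.

```bash
cat > m.py <<'E'
from h import *
def bores(c,x0,y0,x1,y1,z,nmin=6,S=6,amin=0.3,amax=60,rel=0.0,thr=None):
    g=cv2.cvtColor(np.ascontiguousarray(c['image'][y0:y1,x0:x1]),cv2.COLOR_RGB2GRAY)
    g=cv2.resize(g,None,fx=S,fy=S,interpolation=cv2.INTER_CUBIC)
    bh=cv2.morphologyEx(g,cv2.MORPH_BLACKHAT,cv2.getStructuringElement(cv2.MORPH_ELLIPSE,(8*S+1,8*S+1)))
    t,m=cv2.threshold(bh,0 if thr is None else thr,255,cv2.THRESH_BINARY|(cv2.THRESH_OTSU if thr is None else 0))
    n,l,st,ce=cv2.connectedComponentsWithStats(m)
    out=[]
    for i in range(1,n):
        a=st[i,4]/S/S
        if amin<a<amax:
            u,v=(ce[i]+.5)/S-.5+[x0,y0]; P=onz(c,u,v,z); out.append((a,u,v,P[0],P[1],st[i,2]/S,st[i,3]/S))
    return np.array(out)
def rect(pts):
    r=cv2.minAreaRect(np.float32(pts)); return r
E
python3 - <<'E'
from m import *
np.set_printoptions(precision=1,suppress=True)
t=load('top0.png');s=load('side0.png')
for nm,b,z in(('fit',(292,150,316,184),150),('six',(382,153,411,188),50),('pcr',(396,203,426,237),50)):
    o=bores(t,*b,z); print(nm,len(o)); print(o)
# mat
for c,n in((t,'top'),(s,'side')):
    g=c['image'].max(2); m=(g<60).astype(np.uint8)
    x0,y0,x1,y1=(195,210,255,275) if n=='top' else (275,270,365,335)
    k=np.zeros_like(m);k[y0:y1,x0:x1]=m[y0:y1,x0:x1]
    cs,_=cv2.findContours(k,0,2); q=max(cs,key=cv2.contourArea).reshape(-1,2)
    w=np.array([onz(c,u,v,3)[:2] for u,v in q]); print(n,rect(w))
# knob side & top dark
for c,b in((s,(288,172,306,194)),(t,(310,155,334,190))):
    x0,y0,x1,y1=b; print(c['image'][y0:y1,x0:x1].max(2))
E
```

```text
fit 2
[[  1.5 292.  159.7 618.7  55.4   1.2   1.7]
 [  0.4 315.2 164.3 597.6 -17.4   0.7   0.7]]
six 8
[[   0.9  394.1  153.1  648.4 -294.1    0.8    1.3]
 [  21.8  393.7  161.5  618.4 -289.4    5.3    5.2]
 [  19.6  387.6  165.   607.1 -266.7    5.     5. ]
 [  23.1  397.9  167.6  595.3 -301.1    5.5    5.3]
 [  22.5  391.5  171.3  583.8 -277.8    5.3    5.2]
 [  22.6  401.9  173.9  572.1 -312.5    5.5    5.3]
 [   1.   410.   174.9  566.6 -339.9    1.2    1.3]
 [  22.3  395.6  177.6  560.6 -289.3    5.3    5.2]]
pcr 19
[[   4.6  408.7  203.1  468.9 -323.5    4.     1.3]
 [   1.1  408.7  207.8  452.7 -321.5    1.3    1. ]
 [   0.8  400.2  213.3  436.4 -290.6    0.8    1.3]
 [   0.4  405.   214.3  431.6 -306.4    0.7    0.8]
 [   1.1  409.6  215.6  426.2 -321.4    1.2    1.2]
 [   1.6  406.9  217.   422.  -311.9    1.5    1.5]
 [   0.7  411.2  218.2  417.  -325.9    0.8    1. ]
 [   0.5  415.7  219.4  411.7 -340.4    0.7    0.8]
 [   1.   408.6  219.9  412.  -316.4    1.2    1. ]
 [   0.5  413.1  221.   407.  -331.     0.8    0.7]
 [   0.7  417.6  222.1  402.2 -345.7    0.8    1.2]
 [   2.1  410.3  222.8  401.7 -320.8    1.8    1.5]
 [   4.9  424.9  224.4  392.6 -369.2    1.5    4.2]
 [   0.6  414.9  223.8  397.3 -336.     0.8    0.8]
 [   2.2  419.8  224.9  392.2 -351.8    1.8    1.8]
 [   1.7  412.1  225.6  391.9 -325.9    1.5    1.5]
 [   0.7  413.9  228.1  382.9 -330.8    0.8    1. ]
 [   1.1  411.3  230.3  376.2 -321.3    1.3    1. ]
 [  14.8  422.9  235.2  356.8 -358.     6.8    3.5]]Traceback (most recent call last):
  File "<stdin>", line 11, in <module>
ValueError: max() iterable argument is empty
```

```bash
python3 - <<'E'
from m import *
np.set_printoptions(precision=1,suppress=True,linewidth=200)
t=load('top0.png');s=load('side0.png')
g=t['image'].max(2)
# fitted: otsu on tight region, top view
for thr in(25,60): 
    o=bores(t,296,152,311,179,150,thr=thr,S=8,amin=2,amax=14); print(thr,len(o)); print(o[:,:5])
o=bores(s,258,180,296,205,150,S=8,amin=1,amax=14); print('side',len(o)); print(o[:,:5])
o=bores(s,290,154,322,170,50,S=8,amin=3,amax=40); print('side six',len(o)); print(o[:,:5])
print('mat',g[243,226],g[243,180],s['image'].max(2)[305,320])
for c,n,b in((t,'top',(195,210,255,275)),(s,'side',(280,278,358,332))):
    x0,y0,x1,y1=b; gg=c['image'][y0:y1,x0:x1].max(2); T=(int(gg[(y1-y0)//2,(x1-x0)//2])+int(gg[0,0]))/2
    cs,_=cv2.findContours((gg<T).astype(np.uint8),0,1); q=max(cs,key=cv2.contourArea).reshape(-1,2)
    w=np.array([onz(c,u+x0,v+y0,3)[:2] for u,v in q]); print(n,T,cv2.minAreaRect(np.float32(w)))
for c,b in((s,(288,172,306,194)),(t,(314,155,332,190))):
    x0,y0,x1,y1=b; print(b);print(c['image'][y0:y1,x0:x1].max(2))
E
```

```text
25 0Traceback (most recent call last):
  File "<stdin>", line 7, in <module>
IndexError: too many indices for array: array is 1-dimensional, but 2 were indexed
```

```bash
cat >> m.py <<'E'
def minima(c,x0,y0,x1,y1,z,S=8,sig=0.8,sep=1.5,drop=12):
    g=cv2.cvtColor(np.ascontiguousarray(c['image'][y0-4:y1+4,x0-4:x1+4]),cv2.COLOR_RGB2GRAY).astype(np.float32)
    g=cv2.GaussianBlur(cv2.resize(g,None,fx=S,fy=S,interpolation=cv2.INTER_CUBIC),(0,0),sig*S)
    k=np.ones((int(2*sep*S)+1,)*2,np.uint8)
    mn=(g==cv2.erode(g,k))&(cv2.dilate(g,k)-g>drop)
    v,u=np.nonzero(mn); u=(u+.5)/S-.5+x0-4; v=(v+.5)/S-.5+y0-4
    return np.array([(a,b,*onz(c,a,b,z)[:2]) for a,b in zip(u,v) if x0<=a<=x1 and y0<=b<=y1])
E
python3 - <<'E'
from m import *
np.set_printoptions(precision=1,suppress=True,linewidth=200)
t=load('top0.png');s=load('side0.png')
g=t['image'].max(2)
print('fit top');print(minima(t,295,152,311,178,150,sig=.5,sep=1.5,drop=8))
print('fit side');print(minima(s,260,181,292,200,150,sig=.5,sep=1.5,drop=8))
print('six side');print(minima(s,293,154,318,168,50))
for c,n,b in((t,'top',(195,210,255,275)),(s,'side',(280,278,358,332))):
    x0,y0,x1,y1=b; gg=c['image'][y0:y1,x0:x1].max(2); T=(int(gg[(y1-y0)//2,(x1-x0)//2])+int(gg[0,0]))/2
    cs,_=cv2.findContours((gg<T).astype(np.uint8),0,1); q=max(cs,key=cv2.contourArea).reshape(-1,2)
    w=np.array([onz(c,u+x0,v+y0,3)[:2] for u,v in q]); print(n,T,cv2.minAreaRect(np.float32(w)))
for c,b in((s,(288,174,304,192)),(t,(312,155,332,186))):
    x0,y0,x1,y1=b; print(b);print(c['image'][y0:y1,x0:x1].max(2))
E
```

```text
fit top
[[298.1 156.2 628.9  35.2]
 [302.6 156.4 627.   20.9]
 [307.2 156.7 625.    6.2]
 [297.6 160.4 614.8  37.8]
 [302.3 160.8 612.4  22.7]
 [306.9 161.1 610.5   8. ]
 [297.2 165.1 599.6  39.9]
 [301.9 165.3 597.6  24.9]
 [306.4 165.7 595.3  10.7]
 [296.9 169.7 584.3  41.7]
 [301.4 169.8 582.8  27.5]
 [306.2 170.1 580.9  12.5]
 [296.4 173.9 570.5  44.2]
 [301.3 174.3 568.1  28.9]
 [305.8 174.6 566.2  14.7]]
fit side
[[276.4 183.3 606.7  -6.5]
 [282.9 184.7 584.7  -4.9]
 [268.4 184.9 628.4   8.1]
 [285.9 184.9 575.1  -6.1]
 [273.1 185.9 612.7   9.3]
 [277.4 187.2 597.4  11.9]
 [266.3 187.7 630.2  23.2]
 [281.6 188.3 583.1  14.1]
 [270.6 188.8 615.5  25.3]
 [285.9 189.6 568.   16.6]
 [274.9 189.9 600.5  27.2]
 [264.6 190.1 631.5  36.1]
 [279.3 190.9 585.8  28.5]
 [268.3 191.4 617.9  39.7]
 [283.8 192.2 570.4  31. ]
 [272.7 192.8 602.6  42.7]
 [277.4 193.8 586.9  43.7]
 [281.7 194.9 572.5  45.7]
 [264.7 195.6 621.9  61.9]
 [288.9 196.1 549.4  45.3]
 [268.4 196.6 609.2  63.7]
 [271.7 197.7 597.9  66.3]
 [275.9 198.6 584.   67.1]
 [290.3 199.2 540.9  58.8]
 [279.9 199.7 570.6  69.1]]
s
[... 3599 characters left out ...]
91  86 106 154 204 223 227 227 227]
 [162 181 170 142 129 125 122 123 120 109  90  76  77  96 144 194 220 226 226 227]
 [158 177 171 160 158 153 148 147 141 125  99  78  74  91 137 186 215 223 225 226]
 [148 169 176 184 196 197 194 192 185 168 134  97  80  94 132 174 206 221 225 226]
 [143 167 187 207 219 219 218 217 214 202 171 132 108 114 138 167 197 219 225 225]
 [163 190 209 220 225 224 223 221 220 216 200 172 149 145 155 174 200 219 225 226]
 [191 214 223 226 227 225 224 223 222 221 216 205 188 179 180 192 212 222 225 226]
 [215 223 227 228 227 226 224 223 223 223 222 219 215 210 209 215 221 225 226 226]
 [225 227 228 228 228 228 226 225 225 224 224 224 224 223 223 224 226 227 227 226]]
```

Mat centre, fitted block and six-bore poses agree between the two views to about 3 mm, so I'll average them. Next: the knob position and a move helper.

```bash
cat >> h.py <<'E'
def Y(): 
    s=monitor.state(); M=R.from_euler('xyz',s['tcp_rot']).as_matrix(); return s,M
def go(x,y,zg,yaw):
    """row (cm, turn) for grasp point world x,y,zg and jaw axis yaw (deg, mod 180)"""
    s,M=Y(); p=np.array(s['eef_pos']); d=np.array([x,y,zg+171])-p
    # tool y in world
    a=np.degrees(np.arctan2(M[1,1],M[0,1])); t=(yaw-a+90)%180-90
    return np.round(M.T@d/10,2), round(-np.radians(t),3), 'alt %.3f'%(-np.radians(t-180*np.sign(t))), 'j6 %.2f'%s['joints'][5]
def show():
    s,M=Y(); g=np.array(s['eef_pos'])+171*M[:,0]
    print('t %.2f'%s['t'],'grasp',g.round(1),'jawyaw %.1f'%np.degrees(np.arctan2(M[1,1],M[0,1])),'toolx',M[:,0].round(3),'F',s['ft_force'].round(1),'open %.3f'%s['opening'],'j',s['joints'].round(2))
E
python3 - <<'E'
from h import *
np.set_printoptions(precision=1,suppress=True)
t=load('top0.png');s=load('side0.png')
print('top mid',onz(t,324,178.2,136),'side mid',onz(s,295.3,182.8,136))
ps,ds=np.array(s['position']),ray(s,295.3,182.8);pt,dt=np.array(t['position']),ray(t,324,178.2)
A=np.c_[ds,-dt];k=np.linalg.lstsq(A,pt-ps,rcond=None)[0];print('tri',ps+k[0]*ds,pt+k[1]*dt)
yaw=np.radians(-7.55);c=np.array([599,26.]);Rz=np.array([[np.cos(yaw),-np.sin(yaw)],[np.sin(yaw),np.cos(yaw)]])
for K in(onz(t,324,178.2,136),onz(s,295.3,182.8,136)): print('knob rel nest',Rz.T@(K[:2]-c))
print('pivot top',onz(t,321.2,160.5,130), Rz.T@(onz(t,321.2,160.5,130)[:2]-c))
show(); M=Y()[1];print(M.round(3))
E
```

```text
top mid [553.7 -42.3 136. ] side mid [555.4 -42.1 136. ]
tri [555.5 -42.2 135.9] [553.9 -42.3 135.5]
knob rel nest [-35.9 -73.7]
knob rel nest [-34.2 -73.2]
pivot top [615.2 -38.1 130. ] [ 24.5 -61.4]
t 0.10 grasp [ 158.8 -604.3  233.2] jawyaw -75.3 toolx [-0.  0. -1.] F [ 0.7 -0.5 -0.2] open 1.002 j [-1.4  0.5  1.6 -0.   1.1 -0.1]
[[-0.   0.3 -1. ]
 [ 0.  -1.  -0.3]
 [-1.  -0.  -0. ]]
```

```bash
python3 -c "
from h import *
print(go(554.5,-42.2,230,-7.55))"
```

```text
(array([  0.37, -44.33, -52.56]), np.float64(-1.182), 'alt 1.959', 'j6 -0.11')
```

>>> apply_moves([
  [0.2,[0.37,-44.33,-52.56],-1.182],
  [0.2,[0.37,-44.33,-52.56],-1.182],
  [0.2,[0.37,-44.33,-52.56],-1.182],
  [0.2,[0.37,-44.33,-52.56],-1.182],
  [0.2,[0.37,-44.33,-52.56],-1.182],
  [0.2,[0.37,-44.33,-52.56],-1.182],
  [0.2,[0.37,-44.33,-52.56],-1.182],
  [0.2,[0.37,-44.33,-52.56],-1.182],
  [0.2,[0.37,-44.33,-52.56],-1.182],
  [0.2,[0.37,-44.33,-52.56],-1.182],
  [0.2,[0.37,-44.33,-52.56],-1.182],
  [0.2,[0.37,-44.33,-52.56],-1.182],
  [0.2,[0.37,-44.33,-52.56],-1.182],
  [0.2,[0.37,-44.33,-52.56],-1.182],
])

```text
t: 1.85
eef_pos: [554.0, -43.3, 401.0]
tcp_rot: [-0.914, 1.57, -2.618]
ft_force: [0.4, 0.1, 0.3]
opening: 0.398
```

```bash
python3 -c "
from h import *
show();print(go(554.5,-42.2,143,-7.55))"
```

```text
t 1.85 grasp [554.  -43.3 230. ] jawyaw -7.6 toolx [-0. -0. -1.] F [0.4 0.1 0.3] open 0.398 j [-0.2   0.4   1.74 -0.    1.01 -0.06]
(array([ 8.7 ,  0.03, -0.12]), np.float64(-0.002), 'alt 3.140', 'j6 -0.06')
```

>>> apply_moves([
  [0.2,[3,0,-0.1],0],
  [0.2,[6,0,-0.1],0],
  [0.2,[8,0,-0.1],0],
  [0.2,[8.7,0,-0.1],0],
  [0.2,[8.7,0,-0.1],0],
  [0.2,[8.7,0,-0.1],0],
  [0.5,[8.7,0,-0.1],0],
  [0.8,[8.7,0,-0.1],0],
  [1,[8.7,0,-0.1],0],
  [1,[8.7,0,-0.1],0],
  [1,[8.7,0,-0.1],0],
  [1,[8.7,0,-0.1],0],
])

```text
t: 3.35
eef_pos: [554.5, -41.2, 314.1]
tcp_rot: [-1.42, 1.57, -3.123]
ft_force: [-5.0, 0.9, 5.4]
opening: 0.167
```

```bash
python3 - <<'E'
from h import *
show(); c=snap('side','side1.png')
cv2.imwrite('pics/c1.png',cv2.resize(c['image'][130:250,235:375],None,fx=4,fy=4,interpolation=2)[:,:,::-1])
E
```

```text
t 3.35 grasp [554.4 -41.2 143.1] jawyaw -7.6 toolx [-0.001 -0.    -1.   ] F [-5.   0.9  5.4] open 0.167 j [-0.19  0.5   1.83 -0.    0.81 -0.06]
```

View pics/c1.png

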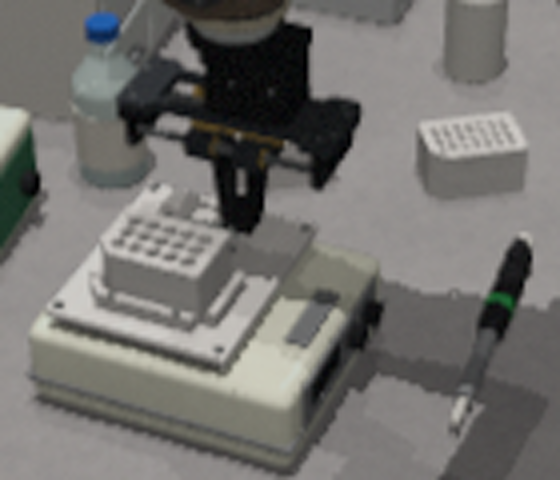

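The side crop shows the fingers holding the knob at about (240,215), with an opening of 15.9 mm, which matches the 16 mm knob. Now I'll swing it out along the arc.

>>> apply_moves([
  [1,[0,0.02,0.57],-0.087],
  [1,[0,0.1,1.13],-0.175],
  [1,[0,0.22,1.68],-0.262],
  [1,[0,0.39,2.22],-0.349],
  [1,[0,0.61,2.75],-0.436],
  [1,[0,0.87,3.25],-0.524],
  [1,[0,1.18,3.73],-0.611],
  [1,[0,1.52,4.18],-0.698],
  [1,[0,1.9,4.6],-0.785],
  [1,[0,2.32,4.98],-0.873],
  [1,[0,2.77,5.32],-0.96],
  [1,[0,3.25,5.63],-1.047],
  [1,[0,3.75,5.89],-1.134],
  [1,[0,4.28,6.11],-1.222],
  [1,[0,4.82,6.28],-1.309],
  [1,[0,5.37,6.4],-1.396],
  [1,[0,5.93,6.48],-1.484],
  [1,[0,6.5,6.5],-1.571],
  [1,[0,6.5,6.5],-1.571],
  [1,[0,6.5,6.5],-1.571],
])

```text
t: 5.9
eef_pos: [611.4, -107.2, 313.6]
tcp_rot: [1.638, 1.558, 1.506]
ft_force: [10.1, 58.8, 3.5]
opening: 0.231
```

```bash
python3 - <<'E'
from h import *
show()
E
```

```text
t 5.90 grasp [ 611.6 -105.   142.7] jawyaw 82.4 toolx [ 0.001  0.013 -1.   ] F [10.1 58.8  3.5] open 0.231 j [-0.28  0.58  1.66  0.02  0.9  -1.73]
```

```bash
python3 - <<'E'
from h import *
a=snap('top','top2.png')['image'][120:220,260:380];b=snap('side','side2.png')['image'][120:220,240:360]
f=lambda i:cv2.resize(i,None,fx=3.3,fy=3.3,interpolation=2)
cv2.imwrite('pics/c2.png',np.hstack([f(a),f(b)])[:,:,::-1])
E
```

```text
(no output)
```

View pics/c2.png

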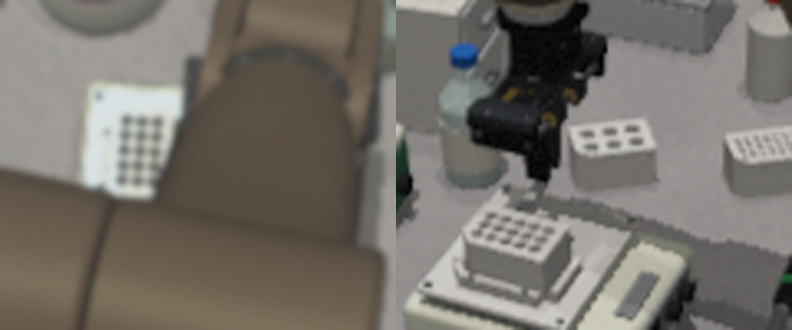

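The swing went out, but the tool feels 59 N towards the pivot. So the pivot sits about 12 mm further +y than I assumed, and the lever started slightly open. The dark spot seen at nest-relative (24.5,-61.4) agrees with this. I'll relax radially.

```bash
python3 -c "
from h import *
show();print(go(611,-102.6,143,82.4))"
```

```text
t 6.00 grasp [ 611.6 -105.   142.7] jawyaw 82.4 toolx [ 0.001  0.013 -1.   ] F [10.9 59.6  2.3] open 0.232 j [-0.28  0.58  1.66  0.02  0.9  -1.73]
(array([-0.03,  0.45, -0.1 ]), np.float64(0.0), 'alt -3.141', 'j6 -1.73')
```

>>> apply_moves([
  [1,[0,0.4,0],0],
  [1,[0,0.8,0],0],
  [1,[0,1.1,0],0],
  [1,[0,1.1,0],0],
  [1,[0,1.1,0],0],
  [1,[0,1.1,0],0],
])

```text
t: 6.75
eef_pos: [612.2, -101.6, 314.0]
tcp_rot: [1.639, 1.568, 1.507]
ft_force: [0.6, 15.1, 3.5]
opening: 0.164
```

```bash
python3 -c "
from h import *
show()"
```

```text
t 6.75 grasp [ 612.2 -101.1  143. ] jawyaw 82.4 toolx [ 0.     0.003 -1.   ] F [ 0.6 15.1  3.5] open 0.164 j [-0.27  0.58  1.66  0.    0.9  -1.71]
```

>>> apply_moves([
  [1,[0,0.15,0.3],0],
  [1,[0,0.15,0.6],0],
  [1,[0,0.15,0.6],0],
  [1,[0,0.15,0.6],0],
])

```text
t: 7.25
eef_pos: [615.7, -101.7, 313.6]
tcp_rot: [2.999, 1.56, 2.868]
ft_force: [-25.4, 6.0, 14.5]
opening: 0.162
```

```bash
python3 -c "
from h import *
show()"
```

```text
t 7.25 grasp [ 613.8 -101.1  142.6] jawyaw 82.5 toolx [-0.011  0.003 -1.   ] F [-25.4   6.   14.5] open 0.162 j [-0.27  0.59  1.65  0.    0.91 -1.71]
```

The end stop is felt: 25 N against a knob that needs 2–4 N. So the lever is fully out. I'll release, rise and go above the fitted block.

>>> apply_moves([
  [1,[0,0,-0.5],0],
  [1,[0,0,-0.5],0],
  [0.6,[0,0,-0.5],0],
  [0.3,[0,0,-0.5],0],
  [0.2,[0,0,-0.5],0],
  [0.2,[-1,0,-0.5],0],
  [0.2,[-4,0,-0.5],0],
  [0,[-8,0,-0.5],0],
  [-0.9,[-8,0,-0.5],0],
  [-0.9,[-8,0,-0.5],0],
])

```text
t: 8.5
eef_pos: [612.9, -102.0, 393.9]
tcp_rot: [-2.324, 1.571, -2.456]
ft_force: [-0.9, -0.5, -0.0]
opening: 0.655
```

```bash
python3 -c "
from h import *
show();print(go(598.7,24,223,82.45))"
```

```text
t 8.50 grasp [ 612.9 -102.   222.9] jawyaw 82.4 toolx [-0. -0. -1.] F [-0.9 -0.5 -0. ] open 0.655 j [-0.27  0.5   1.58 -0.    1.06 -1.71]
(array([-1.00e-02,  1.23e+01, -3.07e+00]), np.float64(-0.0), 'alt 3.142', 'j6 -1.71')
```

>>> apply_moves([
  [-1,[0,6,-1.5],0],
  [-1,[0,12.3,-3.07],0],
  [-1,[0,12.3,-3.07],0],
  [-1,[0,12.3,-3.07],0],
  [-1,[0,12.3,-3.07],0],
])

```text
t: 9.12
eef_pos: [599.1, 22.8, 393.5]
tcp_rot: [-2.685, 1.57, -2.818]
ft_force: [0.8, -0.4, 0.9]
opening: 1.002
```

```bash
python3 - <<'E'
from h import *
show();print(go(598.7,24,139,82.45))
c=snap('side','side3.png')
cv2.imwrite('pics/c3.png',cv2.resize(c['image'][130:250,220:360],None,fx=5,fy=5,interpolation=2)[:,:,::-1])
E
```

```text
t 9.12 grasp [599.   22.8 222.5] jawyaw 82.4 toolx [-0.001 -0.    -1.   ] F [ 0.8 -0.4  0.9] open 1.002 j [-0.07  0.47  1.64 -0.    1.04 -1.51]
(array([ 8.35,  0.11, -0.05]), np.float64(-0.001), 'alt 3.140', 'j6 -1.51')
```

View pics/c3.png

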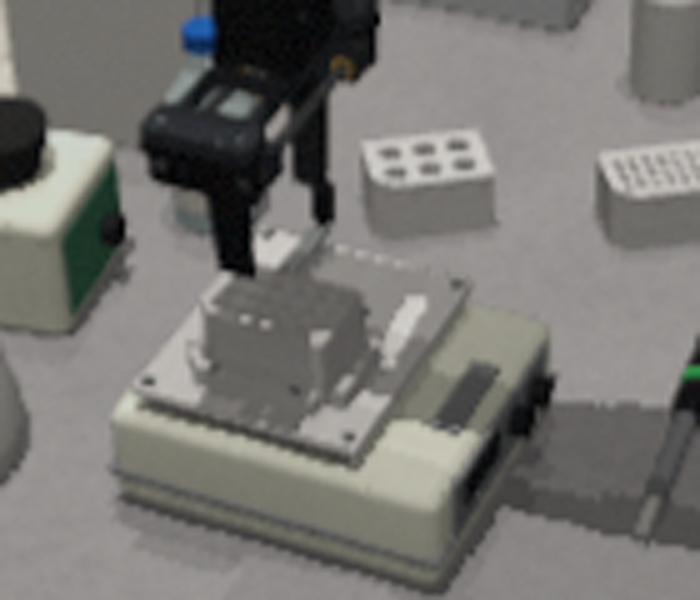

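The open fingers straddle the block in y (pictures viewed: 7). I'll descend and grip.

>>> apply_moves([
  [-1,[3,0.1,0],0],
  [-1,[6,0.1,0],0],
  [-1,[7.5,0.1,0],0],
  [-1,[8.1,0.1,0],0],
  [-1,[8.3,0.1,0],0],
  [-1,[8.3,0.1,0],0],
  [-0.3,[8.3,0.1,0],0],
  [0,[8.3,0.1,0],0],
  [0.3,[8.3,0.1,0],0],
  [0.6,[8.3,0.1,0],0],
  [1,[8.3,0.1,0],0],
  [1,[8.3,0.1,0],0],
  [1,[8.3,0.1,0],0],
  [1,[8.3,0.1,0],0],
])

```text
t: 10.92
eef_pos: [599.0, 25.1, 311.1]
tcp_rot: [0.943, 1.571, 0.811]
ft_force: [-1.4, 3.3, 3.1]
opening: 0.629
```

```bash
python3 - <<'E'
from h import *
show()
E
```

```text
t 10.93 grasp [599.1  25.1 140.1] jawyaw 82.4 toolx [ 0.  0. -1.] F [-1.4  3.3  3.1] open 0.629 j [-0.07  0.56  1.72  0.    0.86 -1.51]
```

>>> apply_moves([
  [1,[0,0.2,0],0],
  [1,[0,0.35,0],0],
  [1,[0,0.35,0],0],
])

```text
t: 11.3
eef_pos: [599.5, 27.5, 311.2]
tcp_rot: [-1.51, 1.569, -1.642]
ft_force: [-1.4, -9.0, 4.3]
opening: 0.629
```

```bash
python3 - <<'E'
from h import *
show()
E
```

```text
t 11.30 grasp [599.5  27.2 140.2] jawyaw 82.4 toolx [-0.    -0.002 -1.   ] F [-1.4 -9.   4.3] open 0.629 j [-0.06  0.56  1.72 -0.    0.86 -1.5 ]
```

The fence is felt at y≈27.2 in the arm frame. I'll back off it, lift straight up, then carry to the mat.

>>> apply_moves([
  [1,[0,-0.3,0],0],
  [1,[0,-0.3,0],0],
  [1,[-0.5,-0.3,0],0],
  [1,[-1.5,-0.3,0],0],
  [1,[-3,-0.3,0],0],
  [1,[-5,-0.3,0],0],
  [1,[-7.5,-0.3,0],0],
  [1,[-9,-0.3,0],0],
  [1,[-9,-0.3,0],0],
  [1,[-9,-0.3,0],0],
])

```text
t: 12.55
eef_pos: [598.9, 25.5, 400.3]
tcp_rot: [-2.998, 1.57, -3.13]
ft_force: [0.1, 0.3, -3.9]
opening: 0.632
```

```bash
python3 - <<'E'
from h import *
show();print(go(387,307.7,230,82.4), go(387,307.7,230,82.4+40))
E
```

```text
t 12.55 grasp [598.7  25.5 229.3] jawyaw 82.5 toolx [-0.001 -0.    -1.   ] F [ 0.1  0.3 -3.9] open 0.632 j [-0.07  0.46  1.63 -0.    1.05 -1.51]
(array([ -0.05,  25.19, -24.72]), np.float64(0.001), 'alt -3.141', 'j6 -1.51') (array([ -0.05,  25.19, -24.72]), np.float64(-0.697), 'alt 2.444', 'j6 -1.51')
```

>>> apply_moves([
  [1,[0,2,-2],0],
  [1,[0,5,-5],0],
  [1,[0,8.5,-8.4],0],
  [1,[0,12,-11.8],0],
  [1,[0,15.5,-15.2],0],
  [1,[0,19,-18.6],0],
  [1,[0,22,-21.6],0],
  [1,[0,24.2,-23.8],0],
  [1,[0,25.2,-24.7],0],
  [1,[0,25.2,-24.7],0],
  [1,[0,25.2,-24.7],0],
  [1,[0,25.2,-24.7],0],
])

```text
t: 14.05
eef_pos: [387.9, 307.1, 400.9]
tcp_rot: [-1.603, 1.571, -1.736]
ft_force: [0.1, -0.4, -4.5]
opening: 0.63
```

```bash
python3 - <<'E'
from h import *
show();print(go(387,307.7,44,82.4))
E
```

```text
t 14.05 grasp [387.9 307.1 229.9] jawyaw 82.4 toolx [-0. -0. -1.] F [ 0.1 -0.4 -4.5] open 0.630 j [ 0.54  0.31  1.88 -0.    0.96 -0.9 ]
(array([18.59,  0.05, -0.1 ]), np.float64(-0.0), 'alt 3.141', 'j6 -0.90')
```

>>> apply_moves([
  [1,[4,0,0],0],
  [1,[8,0,0],0],
  [1,[12,0,0],0],
  [1,[15,0,0],0],
  [1,[16.8,0,0],0],
  [1,[17.6,0,0],0],
  [1,[18,0,0],0],
  [1,[18.3,0,0],0],
  [1,[18.5,0,0],0],
  [1,[18.6,0,0],0],
  [1,[18.6,0,0],0],
  [1,[18.6,0,0],0],
])

```text
t: 15.55
eef_pos: [387.4, 307.8, 215.1]
tcp_rot: [0.249, 1.571, 0.117]
ft_force: [0.1, 0.3, -3.3]
opening: 0.629
```

```bash
python3 - <<'E'
from h import *
show()
E
```

```text
t 15.55 grasp [387.4 307.8  44.1] jawyaw 82.4 toolx [ 0.  0. -1.] F [ 0.1  0.3 -3.3] open 0.629 j [ 0.54  0.61  2.04 -0.    0.49 -0.9 ]
```

>>> apply_moves([
  [1,[0.05,0,0],0],
  [1,[0.1,0,0],0],
  [1,[0.15,0,0],0],
  [1,[0.15,0,0],0],
  [1,[0.15,0,0],0],
])

```text
t: 16.18
eef_pos: [387.3, 307.7, 214.1]
tcp_rot: [0.427, 1.57, 0.295]
ft_force: [-1.6, -1.7, 6.2]
opening: 0.628
```

```bash
python3 - <<'E'
from h import *
show()
E
```

```text
t 16.18 grasp [387.4 307.7  43.1] jawyaw 82.4 toolx [ 0.  0. -1.] F [-1.6 -1.7  6.2] open 0.628 j [ 0.54  0.61  2.04 -0.    0.49 -0.9 ]
```

Contact at z 43, with Fz up to +6 N. I'll release and rise.

>>> apply_moves([
  [0,[0,0,0],0],
  [-0.6,[0,0,0],0],
  [-1,[0,0,0],0],
  [-1,[0,0,0],0],
  [-1,[0,0,0],0],
  [-1,[-2,0,0],0],
  [-1,[-6,0,0],0],
  [-1,[-12,0,0],0],
  [-1,[-18,0,0],0],
  [-1,[-20,0,0],0],
  [-1,[-20,0,0],0],
])

```text
t: 17.55
eef_pos: [387.2, 307.7, 414.6]
tcp_rot: [0.648, 1.568, 0.516]
ft_force: [-0.9, -0.1, -0.4]
opening: 0.997
```

```bash
python3 - <<'E'
from h import *
show()
np.set_printoptions(precision=1,suppress=True)
# six block bevelled outline cross-check: bores, both views
t=np.array([[618.4,-289.4],[607.1,-266.7],[595.3,-301.1],[583.8,-277.8],[572.1,-312.5],[560.6,-289.3]])
s=np.array([[621.6,-288.2],[610.2,-264.1],[598.5,-299.5],[588,-275.9],[576,-311.5],[564.4,-288.1]])
for q in(t,s):
    d=q[0]-q[4]+q[1]-q[5];e=q[1]-q[0]+q[3]-q[2]+q[5]-q[4]; print(q.mean(0),np.degrees(np.arctan2(d[1],d[0])),np.degrees(np.arctan2(e[1],e[0]))-90)
print(go(592,-288.5,240,26.5+90))
E
```

```text
t 17.55 grasp [387.6 307.9 243.6] jawyaw 82.5 toolx [ 0.003  0.001 -1.   ] F [-0.9 -0.1 -0.4] open 0.997 j [ 0.54  0.29  1.86 -0.    0.99 -0.9 ]
[ 589.5 -289.5] 26.218258648877928 26.36599310299877
[ 593.1 -287.9] 27.36181204538308 25.228283557884566
(array([  0.3, -56.4,  28.1]), np.float64(-0.594), 'alt 2.547', 'j6 -0.90')
```

The six-bore block is at (591.3,-288.5) with yaw 26.3°. I'll take the half-turn grasp to keep joint 6 well inside its range.

>>> apply_moves([
  [-1,[0.3,-4,2],0.16],
  [-1,[0.3,-8,4],0.33],
  [-1,[0.3,-12,6],0.5],
  [-1,[0.3,-16,8],0.67],
  [-1,[0.3,-20,10],0.84],
  [-1,[0.3,-24,12],1.01],
  [-1,[0.3,-28,14],1.18],
  [-1,[0.3,-32,16],1.35],
  [-1,[0.3,-36,18],1.52],
  [-1,[0.3,-40,20],1.69],
  [-1,[0.3,-44,22],1.86],
  [-1,[0.3,-48,24],2.03],
  [-1,[0.3,-52,26],2.2],
  [-1,[0.3,-55,27.5],2.37],
  [-1,[0.3,-56.4,28.1],2.55],
  [-1,[0.3,-56.4,28.1],2.55],
  [-1,[0.3,-56.4,28.1],2.55],
  [-1,[0.3,-56.4,28.1],2.55],
])

```text
t: 19.8
eef_pos: [591.8, -287.5, 410.3]
tcp_rot: [-0.935, 1.57, 2.669]
ft_force: [0.5, 0.2, -0.1]
opening: 1.002
```

```bash
python3 - <<'E'
from h import *
show();print(go(591.3,-288.5,40,116.3))
a=snap('top','top4.png');b=snap('side','side4.png')
f=lambda i:cv2.resize(i,None,fx=3.3,fy=3.3,interpolation=2)
cv2.imwrite('pics/c4.png',np.hstack([f(b['image'][130:270,260:350]),f(b['image'][210:350,250:390])])[:,:,::-1])
E
```

```text
t 19.80 grasp [ 591.7 -287.5  239.3] jawyaw -63.5 toolx [-0.  0. -1.] F [ 0.5  0.2 -0.1] open 1.002 j [-0.55  0.53  1.46 -0.    1.14  0.56]
(array([19.93,  0.07,  0.08]), np.float64(0.004), 'alt -3.138', 'j6 0.56')
```

View pics/c4.png

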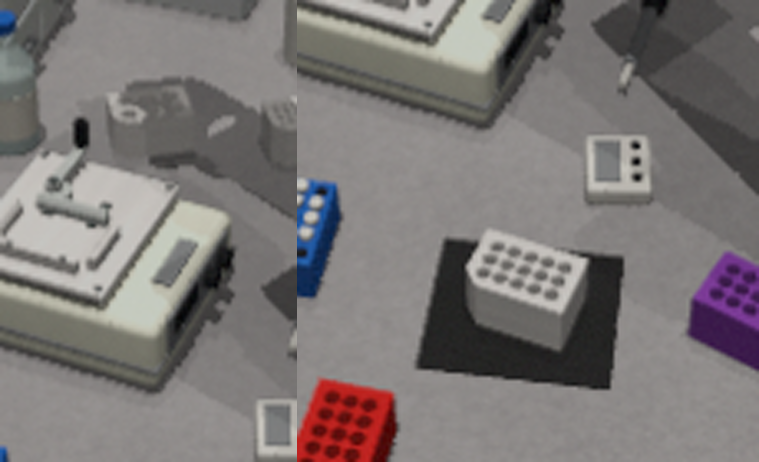

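Picture (8): the fitted block stands upright mid-mat, the lever points out with its knob at side (284,170), and the nest is empty. I'll descend on the six-bore block.

>>> apply_moves([
  [-1,[4,0.07,0.08],0],
  [-1,[9,0.07,0.08],0],
  [-1,[13.5,0.07,0.08],0],
  [-1,[17,0.07,0.08],0],
  [-1,[19,0.07,0.08],0],
  [-1,[19.9,0.07,0.08],0],
  [-1,[19.9,0.07,0.08],0],
  [-1,[19.9,0.07,0.08],0],
  [-0.3,[19.9,0.07,0.08],0],
  [0,[19.9,0.07,0.08],0],
  [0.3,[19.9,0.07,0.08],0],
  [0.6,[19.9,0.07,0.08],0],
  [1,[19.9,0.07,0.08],0],
  [1,[19.9,0.07,0.08],0],
  [1,[19.9,0.07,0.08],0],
  [1,[19.9,0.07,0.08],0],
])

```text
t: 21.9
eef_pos: [591.3, -289.0, 211.6]
tcp_rot: [-1.158, 1.57, 2.443]
ft_force: [-2.6, 4.2, 3.8]
opening: 0.629
```

```bash
python3 - <<'E'
from h import *
show()
s=load('side4.png');print('knob',onz(s,284.5,170.3,136),'pivot',onz(s,276.7,186,124))
E
```

```text
t 21.90 grasp [ 591.2 -289.    40.6] jawyaw -63.7 toolx [-0.001  0.001 -1.   ] F [-2.6  4.2  3.8] open 0.629 j [-0.55  0.76  1.63  0.    0.76  0.56]
knob [609.94517983 -99.14516658 136.        ] pivot [613.50099702 -25.38440107 124.        ]
```

>>> apply_moves([
  [1,[-0.5,0,0],0],
  [1,[-2,0,0],0],
  [1,[-5,0,0],0],
  [1,[-9,0,0],0],
  [1,[-13,0,0],0],
  [1,[-17,0,0],0],
  [1,[-19,0,0],0],
  [1,[-20,0,0],0],
  [1,[-20,0,0],0],
  [1,[-20,0,0],0],
])

```text
t: 23.15
eef_pos: [591.3, -289.3, 410.4]
tcp_rot: [-0.971, 1.569, 2.63]
ft_force: [0.2, -0.3, -6.5]
opening: 0.629
```

```bash
python3 - <<'E'
from h import *
show();print(go(598.6,24.1,240,82.4))
E
```

```text
t 23.15 grasp [ 591.1 -289.1  239.4] jawyaw -63.7 toolx [-0.001  0.001 -1.   ] F [ 0.2 -0.3 -6.5] open 0.629 j [-0.56  0.53  1.46 -0.    1.15  0.56]
(array([ -0.03, -27.76, -14.56]), np.float64(0.592), 'alt -2.549', 'j6 0.56')
```

>>> apply_moves([
  [1,[0,-2,-1],0.05],
  [1,[0,-5,-2.6],0.12],
  [1,[0,-8.5,-4.5],0.2],
  [1,[0,-12,-6.3],0.28],
  [1,[0,-15.5,-8.1],0.36],
  [1,[0,-19,-10],0.44],
  [1,[0,-22.5,-11.8],0.5],
  [1,[0,-25.5,-13.4],0.55],
  [1,[0,-27.2,-14.3],0.58],
  [1,[0,-27.76,-14.56],0.592],
  [1,[0,-27.76,-14.56],0.592],
  [1,[0,-27.76,-14.56],0.592],
  [1,[0,-27.76,-14.56],0.592],
])

```text
t: 24.78
eef_pos: [598.7, 23.4, 411.4]
tcp_rot: [1.125, 1.571, -2.15]
ft_force: [0.2, -0.3, -5.5]
opening: 0.63
```

```bash
python3 - <<'E'
from h import *
show();print(go(598.6,24.1,162,82.4))
E
```

```text
t 24.77 grasp [598.7  23.3 240.4] jawyaw -97.6 toolx [-0. -0. -1.] F [ 0.2 -0.3 -5.5] open 0.630 j [-0.07  0.45  1.62 -0.    1.08  1.63]
(array([ 7.84, -0.07,  0.02]), np.float64(-0.0), 'alt 3.141', 'j6 1.63')
```

>>> apply_moves([
  [1,[2,-0.07,0],0],
  [1,[4.5,-0.07,0],0],
  [1,[6.5,-0.07,0],0],
  [1,[7.5,-0.07,0],0],
  [1,[7.8,-0.07,0],0],
  [1,[7.8,-0.07,0],0],
  [1,[7.8,-0.07,0],0],
])

```text
t: 25.65
eef_pos: [598.9, 24.8, 334.2]
tcp_rot: [3.132, 1.57, -0.141]
ft_force: [0.3, -0.1, -6.8]
opening: 0.626
```

```bash
python3 - <<'E'
from h import *
show();print(go(598.6,24.1,141,82.4))
b=snap('side','side5.png')
cv2.imwrite('pics/c5.png',cv2.resize(b['image'][155:240,230:330],None,fx=6,fy=6,interpolation=2)[:,:,::-1])
E
```

```text
t 25.65 grasp [599.1  24.7 163.2] jawyaw -97.6 toolx [ 0.001 -0.    -1.   ] F [ 0.3 -0.1 -6.8] open 0.626 j [-0.07  0.53  1.7  -0.    0.91  1.63]
(array([2.22, 0.07, 0.02]), np.float64(0.0), 'alt -3.141', 'j6 1.63')
```

View pics/c5.png

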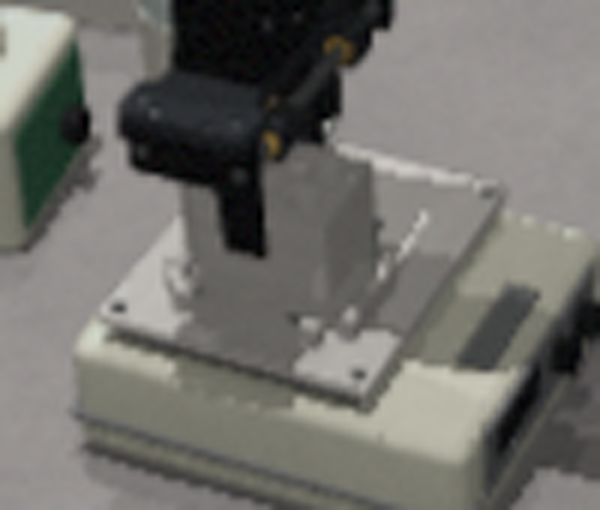

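Picture 9 shows the block over the nest, square to it, with its bevel side at +x. I'll lower it slowly, checking force.

>>> apply_moves([
  [1,[0.3,0.06,0],0],
  [1,[0.6,0.06,0],0],
  [1,[0.9,0.06,0],0],
  [1,[1.1,0.06,0],0],
  [1,[1.3,0.06,0],0],
  [1,[1.3,0.06,0],0],
])

```text
t: 26.45
eef_pos: [598.7, 24.2, 320.3]
tcp_rot: [0.442, 1.571, -2.832]
ft_force: [0.2, -0.2, -7.5]
opening: 0.629
```

```bash
python3 - <<'E'
from h import *
show()
E
```

```text
t 26.45 grasp [598.7  24.2 149.3] jawyaw -97.6 toolx [-0. -0. -1.] F [ 0.2 -0.2 -7.5] open 0.629 j [-0.07  0.55  1.71 -0.    0.88  1.63]
```

>>> apply_moves([
  [1,[0.2,0,0],0],
  [1,[0.4,0,0],0],
  [1,[0.55,0,0],0],
  [1,[0.7,0,0],0],
  [1,[0.8,0,0],0],
  [1,[0.8,0,0],0],
])

```text
t: 27.2
eef_pos: [598.7, 24.2, 312.4]
tcp_rot: [0.745, 1.571, -2.529]
ft_force: [0.4, 0.3, -6.9]
opening: 0.628
```

```bash
python3 - <<'E'
from h import *
show()
E
```

```text
t 27.20 grasp [598.7  24.2 141.4] jawyaw -97.6 toolx [-0. -0. -1.] F [ 0.4  0.3 -6.9] open 0.628 j [-0.07  0.56  1.72 -0.    0.86  1.63]
```

Down to 0.8 mm above the floor with no side force. A last touch down now.

>>> apply_moves([
  [1,[0.05,0,0],0],
  [1,[0.1,0,0],0],
  [1,[0.15,0,0],0],
  [1,[0.15,0,0],0],
  [1,[0.15,0,0],0],
])

```text
t: 27.82
eef_pos: [598.7, 24.2, 311.5]
tcp_rot: [3.05, 1.57, -0.224]
ft_force: [-2.7, -0.8, 5.6]
opening: 0.629
```

```bash
python3 - <<'E'
from h import *
show()
E
```

```text
t 27.82 grasp [598.8  24.2 140.5] jawyaw -97.6 toolx [ 0.001 -0.    -1.   ] F [-2.7 -0.8  5.6] open 0.629 j [-0.07  0.56  1.72 -0.    0.86  1.63]
```

Seated on the floor: z 140.5 against 140.6 expected, Fz +5.6 N. I'll release and rise.

>>> apply_moves([
  [0,[0,0,0],0],
  [-0.6,[0,0,0],0],
  [-1,[0,0,0],0],
  [-1,[0,0,0],0],
  [-1,[0,0,0],0],
  [-1,[-2,0,0],0],
  [-1,[-5,0,0],0],
  [-1,[-8,0,0],0],
  [-0.5,[-10,0,0],0],
  [0,[-10,0,0],0],
  [0.2,[-10,0,0],0],
  [0.2,[-10,0,0],0],
])

```text
t: 29.32
eef_pos: [598.7, 24.2, 409.9]
tcp_rot: [0.111, 1.569, 3.12]
ft_force: [-0.8, -0.4, 0.1]
opening: 0.636
```

```bash
python3 - <<'E'
from h import *
show();print(go(612.5,-100.5,240,82.4))
b=snap('side','side6.png')
cv2.imwrite('pics/c6.png',cv2.resize(b['image'][145:240,230:330],None,fx=6,fy=6,interpolation=2)[:,:,::-1])
E
```

```text
t 29.32 grasp [598.4  24.2 238.9] jawyaw -97.6 toolx [-0.002  0.    -1.   ] F [-0.8 -0.4  0.1] open 0.636 j [-0.07  0.45  1.62 -0.    1.08  1.63]
(array([-0.11, 12.18, -3.01]), np.float64(0.0), 'alt -3.141', 'j6 1.63')
```

View pics/c6.png

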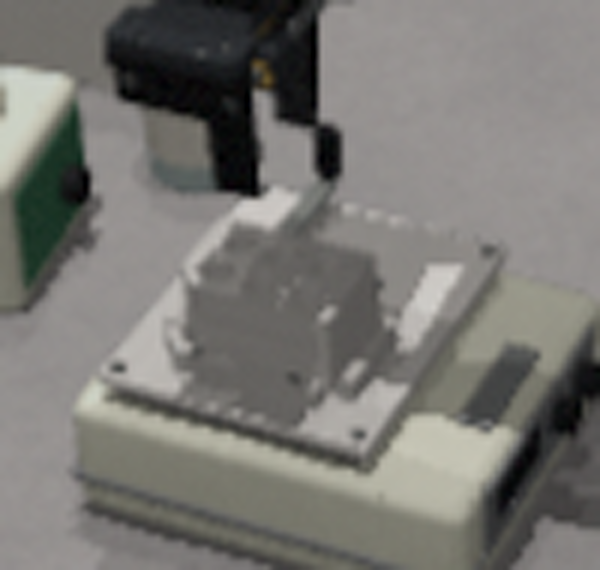

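Picture 10: the block sits flat in the nest and the knob is out at crop (328,150). Joint 6 would pass its range on the closing swing, so I'll flip the tool half a turn on the way to the knob.

>>> apply_moves([
  [0.2,[0,2,-0.5],-0.18],
  [0.2,[0,4,-1],-0.36],
  [0.2,[0,6,-1.5],-0.54],
  [0.2,[0,8,-2],-0.72],
  [0.2,[0,10,-2.5],-0.9],
  [0.2,[0,12.18,-3.01],-1.08],
  [0.2,[0,12.18,-3.01],-1.26],
  [0.2,[0,12.18,-3.01],-1.44],
  [0.2,[0,12.18,-3.01],-1.62],
  [0.2,[0,12.18,-3.01],-1.8],
  [0.2,[0,12.18,-3.01],-1.98],
  [0.2,[0,12.18,-3.01],-2.16],
  [0.2,[0,12.18,-3.01],-2.34],
  [0.2,[0,12.18,-3.01],-2.52],
  [0.2,[0,12.18,-3.01],-2.7],
  [0.2,[0,12.18,-3.01],-2.88],
  [0.2,[0,12.18,-3.01],-3.06],
  [0.2,[0,12.18,-3.01],-3.141],
  [0.2,[0,12.18,-3.01],-3.141],
  [0.2,[0,12.18,-3.01],-3.141],
])

```text
t: 31.88
eef_pos: [612.5, -100.5, 410.7]
tcp_rot: [3.14, 1.57, 3.005]
ft_force: [-0.8, -0.4, 0.0]
opening: 0.401
```

```bash
python3 - <<'E'
from h import *
show();print(go(612.5,-100.5,143,82.4))
E
```

```text
t 31.88 grasp [ 612.5 -100.5  239.7] jawyaw 82.3 toolx [-0.  0. -1.] F [-0.8 -0.4  0. ] open 0.401 j [-0.27  0.48  1.56 -0.    1.1  -1.71]
(array([9.67, 0.  , 0.  ]), np.float64(-0.002), 'alt 3.140', 'j6 -1.71')
```

>>> apply_moves([
  [0.2,[3,0,0],0],
  [0.2,[6,0,0],0],
  [0.2,[8.5,0,0],0],
  [0.2,[9.6,0,0],0],
  [0.2,[9.6,0,0],0],
  [0.2,[9.6,0,0],0],
  [0.5,[9.6,0,0],0],
  [0.8,[9.6,0,0],0],
  [1,[9.6,0,0],0],
  [1,[9.6,0,0],0],
  [1,[9.6,0,0],0],
])

```text
t: 33.25
eef_pos: [612.5, -100.7, 315.3]
tcp_rot: [-0.869, 1.57, -1.002]
ft_force: [-1.7, -3.1, 3.8]
opening: 0.164
```

```bash
python3 - <<'E'
from h import *
show()
E
```

```text
t 33.25 grasp [ 612.5 -100.8  144.3] jawyaw 82.4 toolx [ 0.    -0.001 -1.   ] F [-1.7 -3.1  3.8] open 0.164 j [-0.27  0.58  1.66 -0.    0.9  -1.71]
```

>>> apply_moves([
  [1,[0,0.02,-0.57],0.087],
  [1,[0,0.1,-1.13],0.175],
  [1,[0,0.22,-1.68],0.262],
  [1,[0,0.39,-2.22],0.349],
  [1,[0,0.61,-2.75],0.436],
  [1,[0,0.87,-3.25],0.524],
  [1,[0,1.18,-3.73],0.611],
  [1,[0,1.52,-4.18],0.698],
  [1,[0,1.9,-4.6],0.785],
  [1,[0,2.32,-4.98],0.873],
  [1,[0,2.32,-4.98],0.873],
])

```text
t: 34.62
eef_pos: [565.3, -71.2, 315.2]
tcp_rot: [-1.889, 1.568, -2.896]
ft_force: [-9.2, -7.3, 7.9]
opening: 0.163
```

```bash
python3 - <<'E'
from h import *
show()
E
```

```text
t 34.62 grasp [564.8 -71.3 144.2] jawyaw 32.3 toolx [-0.003 -0.001 -1.   ] F [-9.2 -7.3  7.9] open 0.163 j [-0.24  0.52  1.79 -0.    0.83 -0.8 ]
```

>>> apply_moves([
  [1,[0,-0.08,-0.57],0.087],
  [1,[0,0,-1.13],0.175],
  [1,[0,0.12,-1.68],0.262],
  [1,[0,0.29,-2.22],0.349],
  [1,[0,0.51,-2.75],0.436],
  [1,[0,0.77,-3.25],0.524],
  [1,[0,0.77,-3.25],0.524],
])

```text
t: 35.5
eef_pos: [554.8, -39.1, 315.2]
tcp_rot: [-1.717, 1.569, 3.035]
ft_force: [-6.6, -1.5, 6.8]
opening: 0.163
```

```bash
python3 - <<'E'
from h import *
show()
E
```

```text
t 35.50 grasp [554.5 -39.1 144.2] jawyaw 2.3 toolx [-0.002  0.    -1.   ] F [-6.6 -1.5  6.8] open 0.163 j [-0.19  0.5   1.82 -0.    0.82 -0.23]
```

>>> apply_moves([
  [1,[0,-0.08,-0.28],0.044],
  [1,[0,-0.07,-0.57],0.087],
  [1,[0,-0.04,-0.85],0.131],
  [1,[0,0,-1.13],0.175],
  [1,[0,0,-1.13],0.175],
])

```text
t: 36.12
eef_pos: [554.7, -28.8, 315.3]
tcp_rot: [-0.015, 1.569, -1.72]
ft_force: [-3.0, -10.6, 5.1]
opening: 0.163
```

```bash
python3 - <<'E'
from h import *
show()
E
```

```text
t 36.12 grasp [554.7 -29.1 144.3] jawyaw -7.7 toolx [-0.    -0.002 -1.   ] F [ -3.  -10.6   5.1] open 0.163 j [-0.17  0.5   1.83 -0.    0.81 -0.03]
```

>>> apply_moves([
  [1,[0,0,-0.25],0.02],
  [1,[0,0,-0.5],0.02],
  [1,[0,0,-0.5],0.02],
  [1,[0,0,-0.5],0.02],
])

```text
t: 36.62
eef_pos: [555.2, -25.7, 315.2]
tcp_rot: [-0.085, 1.566, -1.809]
ft_force: [-6.1, -29.8, 4.0]
opening: 0.162
```

```bash
python3 - <<'E'
from h import *
show()
E
```

```text
t 36.62 grasp [555.  -26.6 144.2] jawyaw -8.8 toolx [-0.001 -0.005 -1.   ] F [ -6.1 -29.8   4. ] open 0.162 j [-0.16  0.5   1.83 -0.01  0.81 -0.01]
```

>>> apply_moves([
  [1,[0,0,0.3],0],
  [1,[0,0,0.3],0],
  [0.6,[0,0,0.3],0],
  [0.3,[0,0,0.3],0],
  [0.2,[0,0,0.3],0],
  [0.2,[-1,0,0.3],0],
  [0.2,[-4,0,0.3],0],
  [0.2,[-8,0,0.3],0],
  [0.2,[-12,0,2],0],
  [0.2,[-13,0,8],0],
  [0.2,[-13,0,14],0],
  [0.2,[-13,0,20],0],
  [0.2,[-13,0,20],0],
  [0.2,[-13,0,20],0],
])

```text
t: 38.38
eef_pos: [524.7, -220.5, 445.4]
tcp_rot: [2.166, 1.571, 0.44]
ft_force: [-0.2, 0.3, 0.7]
opening: 0.401
```

```bash
python3 - <<'E'
from m import *
np.set_printoptions(precision=1,suppress=True)
show()
a=snap('top','top7.png');b=snap('side','side7.png')
f=lambda i,s:cv2.resize(i,None,fx=s,fy=s,interpolation=2)
cv2.imwrite('pics/c7.png',np.hstack([f(a['image'][130:230,270:350],5),f(b['image'][150:250,235:315],5)])[:,:,::-1])
print(bores(a,290,148,314,186,150,amin=4)[:,:5]);print(minima(b,258,180,294,205,150)) 
E
```

```text
t 38.38 grasp [ 524.7 -220.4  274.4] jawyaw -8.9 toolx [ 0.  0. -1.] F [-0.2  0.3  0.7] open 0.401 j [-0.5  0.4  1.6  0.   1.1 -0.4]
[[ 22.2 298.5 156.9 626.4  34. ]
 [ 21.9 306.5 157.4 622.8   8.5]
 [ 21.8 297.8 164.6 600.9  37.9]
 [ 22.7 306.  165.2 597.1  12.1]
 [ 22.2 297.2 172.5 575.1  41.5]
 [ 22.9 305.3 173.  571.5  16. ]]
[[276.4 183.3 606.7  -6.5]
 [293.8 184.7 551.5 -13.7]
 [268.8 185.4 626.4  10.2]
 [258.2 186.1 657.6  21.8]
 [275.9 187.4 601.5  14.3]
 [283.7 189.4 575.   17.8]
 [265.1 190.2 629.8  36.3]
 [272.2 192.3 604.9  40.8]
 [291.7 192.8 545.9  27.7]
 [280.1 194.3 578.3  44. ]
 [289.1 196.7 548.1  48.1]
 [261.8 199.4 624.1  82. ]
 [287.1 202.1 546.3  74.5]]
```

View pics/c7.png

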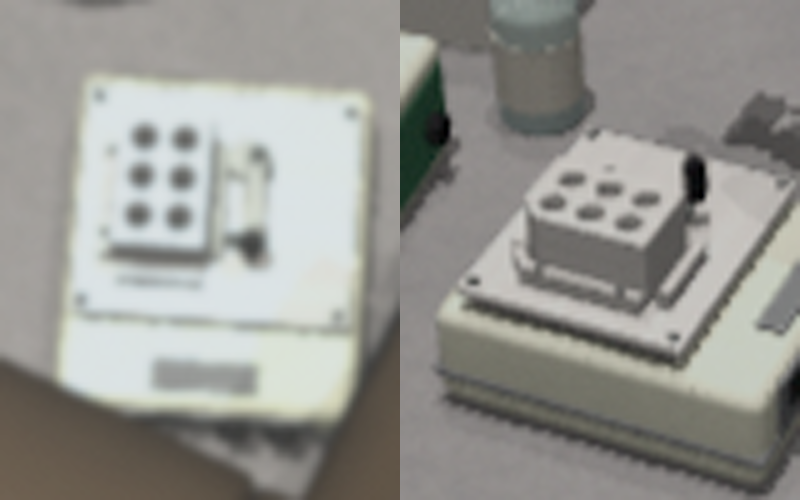

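Picture 11: the six-bore block sits in the nest bevel-to-bevel, and the lever now lies along the jaw with its knob at top (319,178.6). I'll compute the lever angle numerically.

```bash
python3 - <<'E'
from m import *
np.set_printoptions(precision=1,suppress=True)
a=load('top7.png');b=load('side7.png')
def dark(c,x0,y0,x1,y1,T):
    g=c['image'][y0:y1,x0:x1].max(2).astype(float); w=np.clip(T-g,0,None); v,u=np.mgrid[y0:y1,x0:x1]; return (w*u).sum()/w.sum(),(w*v).sum()/w.sum()
for F in('0','4','7'):
    s=load(f'side{F}.png'); bx={'0':(291,176,300,190),'4':(280,163,289,177),'7':(289,178,299,193)}[F]
    p=dark(s,*bx,60);print(F,np.array(p),onz(s,*p,136))
p=dark(a,314,172,325,184,140);print('top7',p,onz(a,*p,136)); p=dark(load('top0.png'),318,172,330,184,140);print('top0',p,onz(a,*p,136))
from scipy.optimize import least_squares
P=np.array([[onz(load('side0.png'),*dark(load('side0.png'),291,176,300,190,60),136)[:2]],[onz(load('side4.png'),*dark(load('side4.png'),280,163,289,177,60),136)[:2]],[onz(b,*dark(b,289,178,299,193,60),136)[:2]]])[:,0]
r=least_squares(lambda c:np.hypot(*(P-c).T)-65,[618,-36]);print('pivot',r.x,r.fun)
d=P-r.x; print('lever angle deg',(np.degrees(np.arctan2(d[:,1],d[:,0]))%360)-(180-7.6))
# mixer yaw from platform screws via panel edge: fence mark line etc skipped
E
```

```text
0 [295.1 183.3] [555.5 -39.4 136. ]
4 [284.3 170.1] [ 611.  -100.1  136. ]
7 [293.9 185.7] [555.4 -26.  136. ]
top7 (np.float64(319.7293023255814), np.float64(178.64186046511628)) [553.3 -28.6 136. ]
top0 (np.float64(323.3095477386935), np.float64(178.4994974874372)) [552.9 -40.  136. ]
pivot [620.  -35.6] [-0.3  0.1  0.3]
lever angle deg [11.  89.7 -0.9]
```

The lever angle is now about -1° (it started at 11° and was 90° when out), so it is fully in. The block's y matches the clamped reference to 0.1 mm in the same view. The arm is clear, so I'm handing in.

```bash
python3 -c "
from h import *
print(job.job_done()); show()"
```

```text
the job is handed in; nothing more can be done
None
the job is handed in; nothing more can be done
```

The block change is done and the job is handed in, at about 38.5 s on the robot's clock. No verdict was reported. I swung the cam lever out to its stop, set the fitted block upright in the middle of the mat and seated the six-bore block bevel to bevel. Then I swung the lever back in to its stop, and the arm ended clear of everything.

**Last checks:**
- **Lever:** it measured about −1° from fully in. It measured about 90° when swung out.
- **Six-bore block:** in the top view its y matches the clamped position of the old block to 0.1 mm, and its x is 1.4 mm off. It is on the nest floor and square to about 0.6°.
- **Fitted block:** released within about 1 mm of the mat centre I measured, and seen upright there right after release. I did not measure it again at the end, but nothing went near it.

**What disagreed:**
- The lever started about 11° open rather than fully in. My first arc was therefore off and pulled on the knob with about 59 N until I relaxed it, under the 120 N wrist limit.
- The two cameras differed by about 3 mm. I averaged them and took the fence position from touch.
- I did not re-measure the bystanders at the end. No move came near them and no contact was felt.

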